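# Count to the third gap and park the folded stand

## Task

Start at the orange end of the divider rack and run one fingertip along its top rail, touching the rail over the first, second and third gaps in turn. Then push the folded aluminium stand along the tray, round nose first, into that third gap until it is fully home against the back wall. Push it only, without pinching or lifting it, and leave the teacup, the jar and the wrist rest where they are.

Things in the scene. Friction and masses are not known exactly. Their poses are not given: they have to be found in the camera images.
- tray: fixed birch plywood lap tray, 360 (x) x 640 (y) mm; origin at the centre of its underside; its flat top is 10 mm above the ledge, with low rims up to 24 mm above the ledge at its left, right and far edges, none at the near edge
- rack: fixed wooden divider rack on the tray. Origin: centre of its underside, at tray top; x points from the open mouths to the back wall, y along the rack. 8 dividers, 6 mm thick, 40 mm high, make 7 gaps 34 mm wide, centred at y = +120, +80, +40, 0, -40, -80, -120 mm. Mouths at x = -46 mm, back wall's (45 mm high) inner face at x = +40 mm. Gaps have no floor: parts slide in on the tray
- rail (a joint): how far the sprung top rail is pressed down, m: 0 free to 0.007; about 2 N starts it, about 5.5 N presses it fully; it springs back. The rail runs along the rack's y across all gaps: centre at rack x = +10 mm, 14 mm wide, 286 mm long, top 57 mm above the tray, parts pass below it
- pad_a (a point): middle of the top face of the rail's stretch over gap number 1 of 7 counted from the rack's +y end; the stretches are 40 mm long, 14 mm wide, white and grey by turns, flush with each other
- pad_b (a point): middle of the top face of the rail's stretch over gap number 2 of 7 counted from the rack's +y end; the stretches are 40 mm long, 14 mm wide, white and grey by turns, flush with each other
- pad_c (a point): middle of the top face of the rail's stretch over gap number 3 of 7 counted from the rack's +y end; the stretches are 40 mm long, 14 mm wide, white and grey by turns, flush with each other
- pad_d (a point): middle of the top face of the rail's stretch over gap number 4 of 7 counted from the rack's +y end; the stretches are 40 mm long, 14 mm wide, white and grey by turns, flush with each other
- pad_e (a point): middle of the top face of the rail's stretch over gap number 5 of 7 counted from the rack's +y end; the stretches are 40 mm long, 14 mm wide, white and grey by turns, flush with each other
- pad_f (a point): middle of the top face of the rail's stretch over gap number 6 of 7 counted from the rack's +y end; the stretches are 40 mm long, 14 mm wide, white and grey by turns, flush with each other
- pad_g (a point): middle of the top face of the rail's stretch over gap number 7 of 7 counted from the rack's +y end; the stretches are 40 mm long, 14 mm wide, white and grey by turns, flush with each other
- cap_orange: orange end cap of the rack, 95 x 12 x 50 mm, fixed at one end of the rack (rack y = +150 or -150 mm): gaps are counted from this end. Origin at the centre of its underside
- cap_black: black end cap of the same size at the other end of the rack
- stand: loose folded aluminium stand, a flat bar 120 long x 28 wide x 20 mm high, 200 to 350 g, lying on the tray before the rack's mouths. Origin: mid length, centre of underside; x points to its round nose (half-round, radius 14 mm, tip at x = +60 mm), facing the rack within 0.25 rad; flat rubber tail at x = -60 mm. Fully home its origin is at rack x = -20 mm and 34 mm of it stands out
- leg_left: left leg of the stand (its +y flank, outer face at y = +14 mm, from x = -54 to +46 mm), part of the stand. Origin on the stand's underside at y = +9 mm
- leg_right: right leg of the stand (its -y flank, outer face at y = -14 mm), part of the stand. Origin on the stand's underside at y = -9 mm
- cup: white ceramic teacup without a handle, 72 mm across, 58 mm high, standing loose on the tray at one side; origin at the centre of its foot. Bystander
- jar: squat amber glass jar with a steel twist cap, 68 mm across, 70 mm high, standing loose on the tray at the other side; origin at the centre of its foot. Bystander
- wrist_rest: blue hard silicone wrist rest, 150 x 65 x 18 mm, loose on the ledge to the right of the tray; origin at the centre of its underside. Bystander
There are look-alikes about, which are no part of the job. Several things have the shape of the stand; the one meant has the colours described above.

How it is judged:
By the outcome, as a careful person would: the job done as asked, in the order asked, and still so for the second after the job is handed in, with the robot touching nothing.
It also fails if it takes over 72 s, if anything falls off the work surface, if the arm or the gripper's body presses on something with over 40 N, if the wrist force passes 120 N, or if a joint passes its speed limit or range.

## Robot

A 6-joint arm with a two-finger parallel gripper is mounted at the origin on the work surface. World frame = base frame: x ahead of the robot, y to its left, z up, the work surface at z = 0. Lengths are in m, angles in rad, forces in N, time in s.
With the tool pointing down it reaches from about 0.325 to 0.75 m from the base axis. Payload 7.6 kg.
Tool frame: the origin (TCP) lies at the very end of the fingers, on their centre line; the grasp point (between the pads) lies 19 mm behind it (tcp_to_grasp is the distance from the TCP to the grasp point, in m); z points along the fingers, y is the direction in which the jaws open and shut (so a half turn about z gives the same grasp; the last joint's range is limited). The gripper opens to 85 mm and grips with 20 to 120 N. Pads are 22 mm wide; open, the fingers measure 114 mm over their backs; the gripper's body (76 mm by 85 mm) begins 54 mm behind the grasp point. The pads swing forward as they close: fully open they stand 13 mm farther back than shut.
Start: joints at [-1.344, 0.052, 1.401, -0, 1.689, -0.07], TCP at [0.154, -0.502, 0.231] pointing down, gripper open.
Joint ranges: [-2.9, 2.9], [-0.91, 2.17], [0.12, 2.37], [-1.06, 4.2], [0.26, 2.73], [-2.93, 2.93]. Speed limits (rad/s): [2.57, 2.57, 3.01, 3.14, 3.14, 3.14].

## Interface

Orientations are given as a unit quaternion [w, x, y, z].
In Python, from station import observe, get_image, hand_in, spot_in, trace, tcp_to_grasp gives the robot as it stands. The module is installed in compiled form; this text tells all that it offers.
- The arm moves only by the tool arm_command, never from a script. Its argument "targets" is a list that holds one entry, the list of rows, each a list of 5 numbers: the opening, from 0 (shut) to 1 (fully open), then the shift along the tool's x, y, z in m, then the turn about the tool's z in degrees. A call has 1 to 10 rows; each row shifts and turns the commanded pose from where the row before left it, along the tool's axes as they then stand; what a row does not reach is not made up. A row lasts 1/10 s, in which the tool goes at most 50 mm and 8.59 degrees, less where a joint would pass 70% of its speed; a pose out of reach is approached as far as the arm can. A call with a gripper value outside its range is refused whole. The fingers move at their own pace and stop on an object; the grip force is fixed at half the most. Time passes only in rows, so rows that do not move let the fingers close. It gives the time, the measured TCP pose, the force and the opening at its end, in the units of the state.
- observe(): the state, without advancing time (a new reading comes with each control period).
- get_image(name): name is "scene" or "top" or "wrist"; returns a dict with "img" (384x512x3 uint8, red, green, blue), "fovy" (degrees; the focal length in pixels is half the picture's height over the tangent of half this angle, whatever the lens; pixels are square), "cx", "cy" (the principal point, pixels), "k1" (the pictures are not rectified: a ray, as slopes to the right and down, at radius r is drawn at 1 + k1 r^2 times it, then the intrinsics apply), "R" (3x3) and "t" (3): a world point X has camera coordinates R X + t; the wrist camera has in their place "mount" (4x4, takes a point from camera to tool coordinates, whose origin is the TCP and whose axes are the flange's). Camera axes: x right, y down, z forward; pixel columns grow to the right and rows downward; lengths in m; the calibration is good to about 2 mm. A picture is of the moment at which its call begins: read the wrist's pose just before it. There is no depth.
- hand_in(): hands the job in, once; it reports no verdict.
Trained networks look in a picture, given as the dict that the camera call returned (one of the last four; its "shot" number tells which), for a name from the list of things; names that differ only in an ending like _2 or _b are one class to them, and where a whole thing is asked for, a point or a joint stands for the part that bears it (a point fixed in the world has none). Each returns a list of dicts, best first, with "conf" (0 to 1); they miss things now and then, are a little off and sometimes report something else, mostly with a low value. They report only what shows in the picture. A call takes as long as a camera call. They do not tell look-alikes from the thing itself.
- spot_in(name, picture): "xy" ([column, row] in pixels, amid what is visible of it).
- trace(name, picture): "region" (384x512 bool, what is visible of it) and "xy" ([column, row] in pixels, amid what is visible of it).
The state is a dict: "clock": time; "qpos": joint angles; "dq": joint speeds; "joint_efforts": joint torques, N m; "ee_pos": TCP position; "orientation": TCP orientation; "ft_force": force on the tool from outside, world axes, zero at the start; "moment": the same for the moment, N m; "opening": finger opening in m.
Only numpy, scipy, OpenCV 4.12 (cv2) and the standard library are available. Lean on these libraries where they do the work, as an engineer would, in place of code of your own. Each camera call takes 0.05 s, during which the arm holds its last target.

## Working session

There is one attempt and no reset: what is moved stays moved. The work goes in short steps, Python scripts to look and compute and a tool call to move; the robot and the scene stay as the last step left them, time stands still between calls to the robot, and variables do not carry over. Pictures are saved under pics/ and viewed, and the job is handed in when it is done.

Besides the shell and the picture viewer there is one more tool, called in YAML: its name, and indented under it one key for each argument. arm_command: Moves the arm, as the interface text tells. Its arguments: {"type":"object","properties":{"targets":{"type":"array","items":{"type":"array","items":{"type":"array","items":{"type":"number"}}}}},"required":["targets"]}

```bash
mkdir -p pics; cat > h.py <<'E'
import numpy as np, cv2, pickle
from station import *
def rgb(p): return cv2.cvtColor(p["img"],cv2.COLOR_RGB2BGR)
def proj(X,p):
    c=np.asarray(p["R"])@np.asarray(X,float)+np.asarray(p["t"]).ravel()
    x,y=c[0]/c[2],c[1]/c[2]; r2=x*x+y*y; s=1+p["k1"]*r2
    f=192/np.tan(np.radians(p["fovy"])/2)
    return np.array([f*s*x+p["cx"],f*s*y+p["cy"]])
def ray(uv,p):
    f=192/np.tan(np.radians(p["fovy"])/2)
    K=np.array([[f,0,p["cx"]],[0,f,p["cy"]],[0,0,1.]])
    q=cv2.undistortPoints(np.array([[uv]],float),K,np.array([p["k1"],0,0,0.]))[0,0]
    R=np.asarray(p["R"]);t=np.asarray(p["t"]).ravel()
    return -R.T@t, R.T@np.array([q[0],q[1],1])
def onz(uv,p,z):
    o,d=ray(uv,p); return o+d*(z-o[2])/d[2]
E
python3 - <<'E'
from h import *
s=observe(); print(s)
print(tcp_to_grasp)
for n in("scene","top"):
    p=get_image(n); cv2.imwrite(f"pics/{n}0.png",rgb(p))
    print(n,p["fovy"],p["k1"],-np.asarray(p["R"]).T@np.asarray(p["t"]).ravel())
    for k in "rack stand cap_orange cap_black cup jar wrist_rest pad_a tray".split():
        for d in spot_in(k,p)[:4]: print(k,np.round(d["xy"],1),round(d["conf"],2),np.round(onz(d["xy"],p,.03),3))
E
```

```text
{'clock': 0.0, 'qpos': array([-1.34429014e+00,  5.28161029e-02,  1.40170769e+00, -1.15212587e-06,
        1.68858226e+00, -7.02901660e-02]), 'dq': array([-2.07897385e-03, -1.17833808e-03, -1.91026407e-03, -6.03122773e-05,
       -1.41321125e-03,  1.15915739e-04]), 'joint_efforts': array([ 4.46770719e-05, -3.81666541e+01, -3.60190022e+01, -1.37191660e-04,
        6.11896045e-03,  4.64579543e-06]), 'ee_pos': array([ 0.15350176, -0.50175449,  0.23049183]), 'orientation': array([-7.54350168e-04,  9.89008909e-01,  1.47853997e-01, -5.96147800e-05]), 'ft_force': array([0.43145772, 1.58295737, 0.32118024]), 'moment': array([0.01097654, 0.03372211, 0.00871509]), 'opening': 0.08519013771559626}
0.0187
scene 44.37677389007584 0.0030375208220121894 [ 1.40486216 -0.40425308  1.14912504]
rack [298.5 203. ] 0.95 [0.653 0.014 0.03 ]
rack [270.9 193.4] 0.51 [ 0.589 -0.048  0.03 ]
rack [291.7 199. ] 0.22 [0.632 0.002 0.03 ]
stand [277.7 172.2] 0.89 [0.518 0.005 0.03 ]
stand [178.7 148.2] 0.71 [ 0.299 -0.257  0.03 ]
stand [295.4 118.2] 0.56 [0.311 0.16  0.03 ]
cap_black [247.7 214.6] 0.76 [ 0.636 -0.14
[... 504 characters left out ...]
and [165.5 298.7] 0.73 [0.299 0.157 0.03 ]
stand [251.4  97.5] 0.71 [ 0.84  -0.056  0.03 ]
stand [331.3 301.9] 0.56 [ 0.292 -0.26   0.03 ]
cap_orange [167.8 168.2] 0.49 [0.637 0.167 0.03 ]
cap_black [278.5 162.2] 0.6 [ 0.653 -0.13   0.03 ]
cup [125.7 226. ] 0.59 [0.481 0.271 0.03 ]
cup [402.2 217.4] 0.36 [ 0.505 -0.453  0.03 ]
jar [333.9 207. ] 0.85 [ 0.532 -0.274  0.03 ]
jar [219.  216.4] 0.7 [0.507 0.026 0.03 ]
wrist_rest [225.2 160.5] 0.58 [0.658 0.013 0.03 ]
wrist_rest [401.4 219.2] 0.55 [ 0.5  -0.45  0.03]
pad_a [231.3 157.5] 0.86 [ 0.666 -0.003  0.03 ]
pad_a [168.6 169.1] 0.24 [0.634 0.165 0.03 ]
tray [238.8 198.7] 0.64 [ 0.554 -0.025  0.03 ]
tray [224.5 155.9] 0.22 [0.671 0.015 0.03 ]
```

View pics/scene0.png

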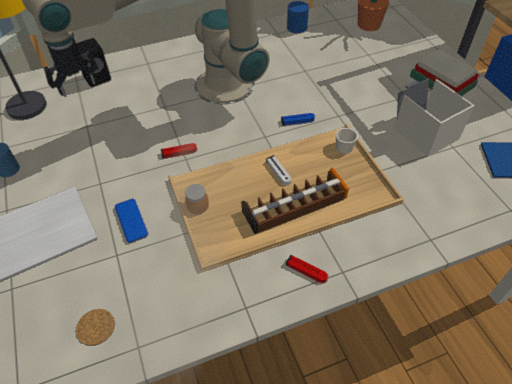

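View pics/top0.png

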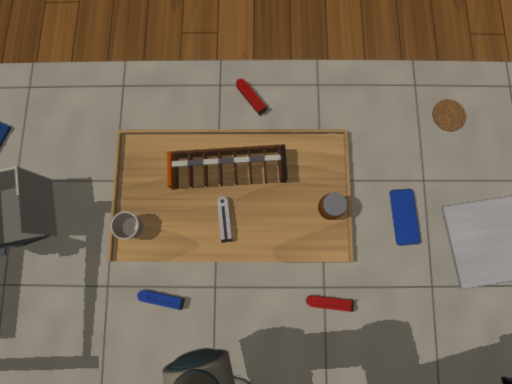

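```bash
python3 - <<'E'
import cv2
a=cv2.imread("pics/top0.png")[110:280,140:310]
cv2.imwrite("pics/topc.png",cv2.resize(a,None,fx=3.5,fy=3.5,interpolation=cv2.INTER_CUBIC))
a=cv2.imread("pics/scene0.png")[110:270,210:400]
cv2.imwrite("pics/scenec.png",cv2.resize(a,None,fx=3.5,fy=3.5,interpolation=cv2.INTER_CUBIC))
E
```

```text
(no output)
```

View pics/topc.png

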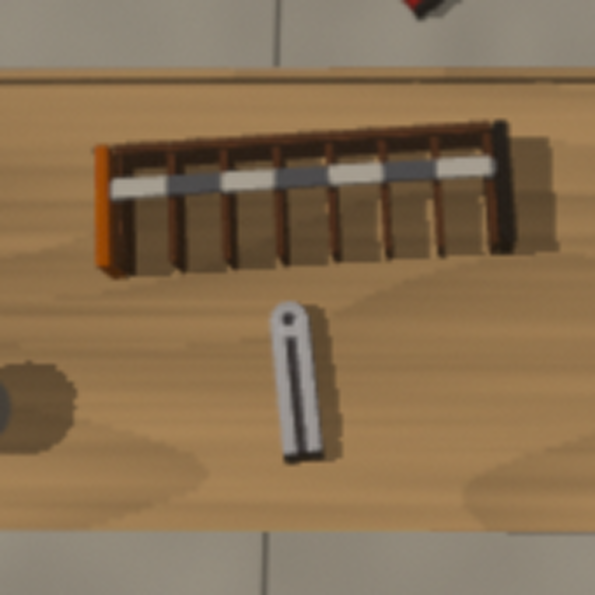

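View pics/scenec.png

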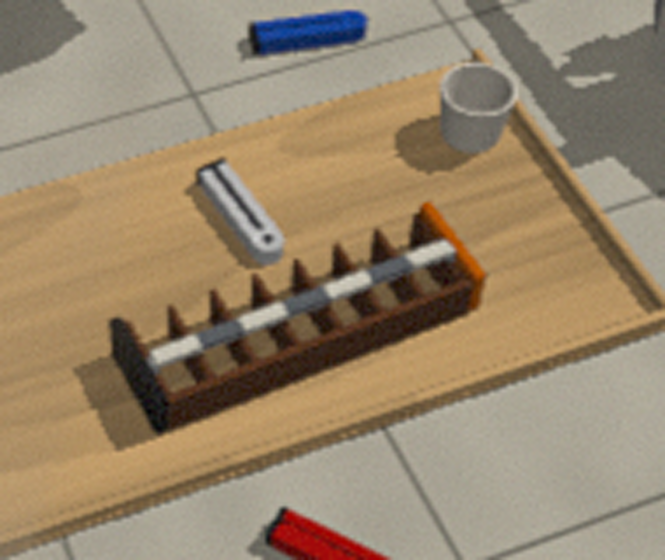

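Orange is at the +y end (left in the top view, ~(168,168)). The real stand is the aluminium one at ~(224,218), with its nose towards the rack. Next I'll fit the rack and stand poses.

```bash
cat > fit.py <<'E'
from h import *
from scipy.optimize import least_squares
def T(p,X): 
    c,s=np.cos(p[2]),np.sin(p[2]); X=np.asarray(X,float)
    return np.array([p[0]+c*X[0]-s*X[1],p[1]+s*X[0]+c*X[1],X[2]+.01])
def fit(obs,x0):
    r=lambda q:np.concatenate([proj(T(q,X),p)-np.asarray(uv) for X,uv,p in obs])
    s=least_squares(r,x0,loss='soft_l1'); return s.x,r(s.x).reshape(-1,2)
E
python3 - <<'E'
from fit import *
pt=get_image("top"); ps=get_image("scene")
pickle.dump((pt,ps),open("im0.pkl","wb"))
tc=lambda u,v:(140+u/3.5-.36,110+v/3.5-.36)
sc=lambda u,v:(210+u/3.5-.36,110+v/3.5-.36)
R=[([.01,y,.057],tc(*q),pt) for y,q in zip([.1,.06,.02,-.02,-.06,-.1],[(167,185),(221,182),(275,178),(329,175),(382,172),(436,169)])]
R2=[([.01,y,.057],sc(*q),ps) for y,q in zip([.1,.06,.02,-.02,-.06,-.1],[(411,260),(370,279),(327,296),(285,315),(242,330),(199,346)])]
for o in(R,R2,R+R2):
    q,r=fit(o,[.66,.01,.05]); print(np.round(q,4)); print(np.round(r,1).tolist())
q0=q
S=[([.046,0,.02],tc(289,318),pt),([.06,0,.02],tc(287,301),pt),([-.06,.014,.02],tc(284,459),pt),([-.06,-.014,.02],tc(323,456),pt)]
S2=[([.046,0,.02],sc(267,239),ps),([-.06,.0,.02],sc(210,170),ps)]
for o in(S,S2,S+S2):
    q,r=fit(o,[.5,.01,.05]); print(np.round(q,4)); print(np.round(r,1).tolist())
c,s=np.cos(q0[2]),np.sin(q0[2]);d=q[:2]-q0[:2]
print("stand in rack",c*d[0]+s*d[1],-s*d[0]+c*d[1],q[2]-q0[2])
for p,n in((pt,'t'),(ps,'s')):
    im=cv2.resize(rgb(p),None,fx=4,fy=4,interpolation=cv2.INTER_CUBIC)
    def L(P,pose,col):
        a=[np.int32(proj(T(pose,X),p)*4+1.5) for X in P]
        cv2.polylines(im,[np.array(a)],True,col,1)
    for i in range(7): 
        y=.12-.04*i; L([[.003,y-.02,.057],[.017,y-.02,.057],[.017,y+.02,.057],[.003,y+.02,.057]],q0,(0,255,0))
        L([[-.046,y-.017,0],[.04,y-.017,0],[.04,y+.017,0],[-.046,y+.017,0]],q0,(255,255,0))
    L([[-.06,-.014,.02],[.046,-.014,.02],[.06,0,.02],[.046,.014,.02],[-.06,.014,.02]],q,(0,0,255))
    o=(560,440) if n=='t' else(840,440)
    cv2.imwrite(f"pics/ov_{n}.png",im[o[1]:o[1]+600,o[0]:o[0]+760])
w=get_image("wrist");cv2.imwrite("pics/w0.png",rgb(w));print(w["mount"],w["fovy"],w["k1"])
print([observe()["ft_force"].round(2)])
E
```

```text
[0.6389 0.007  0.0612]
[[-0.1, -0.0], [-0.1, -0.1], [-0.1, 0.1], [-0.1, 0.1], [0.2, -0.0], [0.2, -0.1]]
[0.6448 0.0062 0.0788]
[[-0.4, 0.8], [-0.3, 0.0], [0.2, -0.1], [0.1, -0.7], [0.2, -0.1], [0.1, 0.2]]
[0.6407 0.0072 0.0684]
[[-0.2, -0.4], [-0.2, -0.6], [-0.2, -0.5], [-0.2, -0.7], [0.1, -0.9], [0.1, -1.0], [-0.6, -0.0], [-0.6, -0.9], [-0.2, -1.2], [-0.2, -1.9], [-0.2, -1.4], [-0.3, -1.2]]
[0.5039 0.0134 0.1234]
[[-0.0, -0.1], [0.0, -0.5], [0.2, 0.5], [-0.2, 0.1]]
[0.5073 0.0126 0.128 ]
[[0.3, 0.9], [-0.3, -1.1]]
[0.5042 0.0134 0.1232]
[[-0.0, -0.3], [0.0, -0.6], [0.2, 0.4], [-0.2, -0.1], [0.1, 0.2], [-0.4, -1.9]]
stand in rack -0.13577308579705055 0.015534367724264721 0.05479776954484811
[[ 3.93459174e-04 -9.50783049e-01 -3.09857127e-01  7.97786566e-02]
 [ 9.99999841e-01  2.48974076e-04  5.05842102e-04 -8.08865004e-04]
 [-4.03799705e-04 -3.09857277e-01  9.50782996e-01 -1.41135878e-01]
 [ 0.00000000e+00  0.00000000e+00  0.00000000e+00  1.00000000e+00]] 66.49900471689931 -0.062394491660090916
[array([ 0.57,  0.09, -0.39])]
```

View pics/ov_t.png

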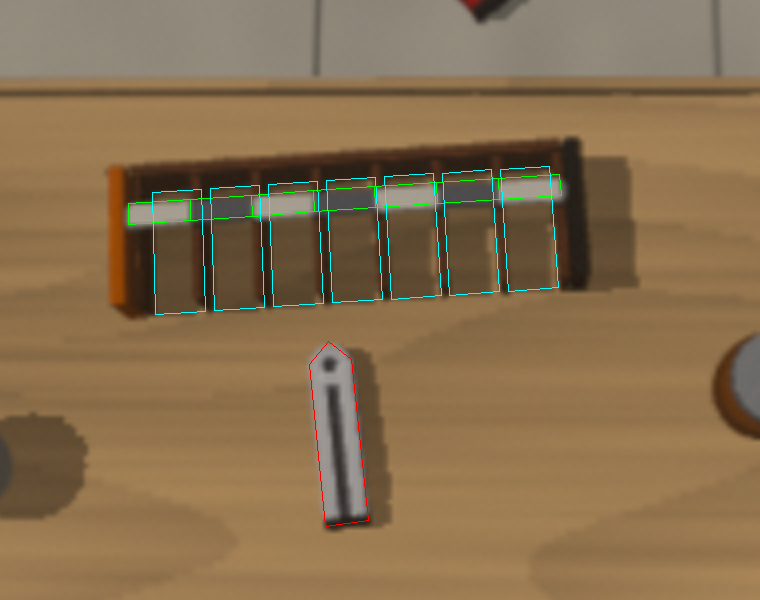

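View pics/ov_s.png

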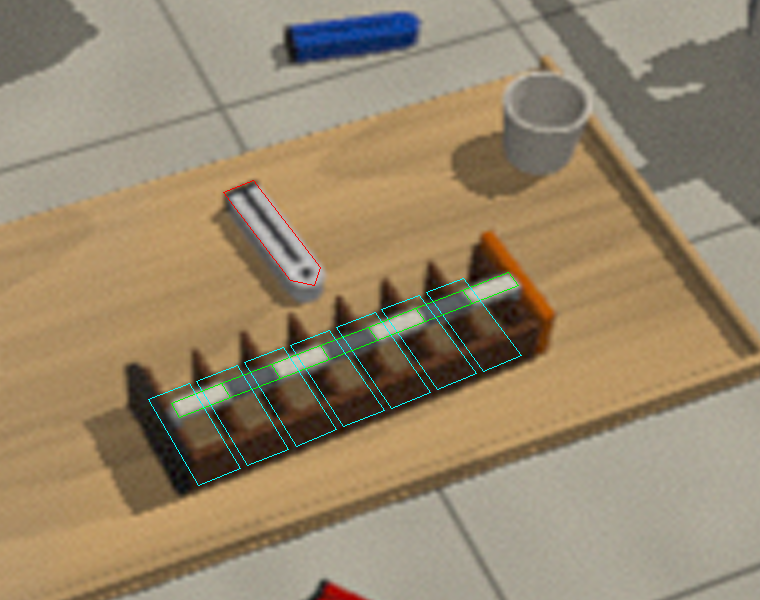

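View pics/w0.png

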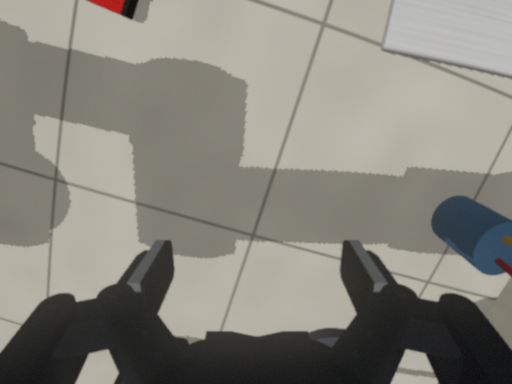

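```bash
cat > plan.py <<'E'
from h import *
from scipy.spatial.transform import Rotation as Ro
def Rt():
    s=observe(); o=s["orientation"]; return np.array(s["ee_pos"]),Ro.from_quat([o[1],o[2],o[3],o[0]]).as_matrix()
def to(goal,thx=None):
    p,R=Rt(); d=R.T@(np.array(goal)-p); th=np.degrees(np.arctan2(R[1,0],R[0,0]))
    print("pos",p.round(4),"thx",th.round(2),"tilt",R[:,2].round(4),"shift",d.round(4), "norm",np.linalg.norm(d).round(3))
    if thx is not None: print("turn about tool z", -(thx-th))
RK=[.640,.007,.065]
def rk(x,y,z,q=RK):
    c,s=np.cos(q[2]),np.sin(q[2]); return np.array([q[0]+c*x-s*y,q[1]+s*x+c*y,z+.01])
E
python3 -c "
from plan import *
to(rk(.002,.12,.12),93.7)"
```

```text
pos [ 0.1535 -0.5021  0.2313] thx 17.0 tilt [-0.e+00 -1.e-04 -1.e+00] shift [ 0.6436 -0.4609  0.1012] norm 0.798
turn about tool z -76.69913844858078
```

arm_command:
  targets:
    - [[0,0.032,-0.023,0.003,0],[0,0.032,-0.023,0.003,0],[0,0.032,-0.023,0.003,0],[0,0.032,-0.023,0.003,0],[0,0.032,-0.023,0.003,0],[0,0.032,-0.023,0.003,0],[0,0.032,-0.023,0.003,0],[0,0.032,-0.023,0.003,0],[0,0.032,-0.023,0.003,0],[0,0.032,-0.023,0.003,0]]

```text
clock: 2.15
ee_pos: [0.3931, -0.1871, 0.2014]
orientation: [0.0, 0.989, 0.148, 0.0]
ft_force: [0.5, 1.2, 0.3]
opening: -0.0
```

arm_command:
  targets:
    - [[0,0.032,-0.023,0.003,0],[0,0.032,-0.023,0.003,0],[0,0.032,-0.023,0.003,0],[0,0.032,-0.023,0.003,0],[0,0.032,-0.023,0.003,0],[0,0.032,-0.023,0.003,0],[0,0.032,-0.023,0.003,0],[0,0.032,-0.023,0.003,0],[0,0.032,-0.023,0.003,0],[0,0.032,-0.023,0.003,0]]

```text
clock: 3.15
ee_pos: [0.6319, 0.1264, 0.171]
orientation: [0.0, 0.989, 0.148, 0.0]
ft_force: [0.1, 0.3, 0.8]
opening: 0.0002
```

arm_command:
  targets:
    - [[0,0,0,0,-8],[0,0,0,0,-8],[0,0,0,0,-8],[0,0,0,0,-8],[0,0,0,0,-8],[0,0,0,0,-8],[0,0,0,0,-8],[0,0,0,0,-8],[0,0,0,0,-8],[0,0,0,0,-4.7]]

```text
clock: 4.15
ee_pos: [0.6311, 0.125, 0.1711]
orientation: [-0.0, 0.682, 0.731, -0.0]
ft_force: [-0.2, -0.2, -0.7]
opening: -0.0003
```

```bash
cat >> plan.py <<'E'
def wcam():
    p,R=Rt(); w=get_image("wrist"); M=np.asarray(w["mount"])
    # world = R*(M X)+p
    Rw=R@M[:3,:3]; tw=R@M[:3,3]+p
    w["R"]=Rw.T; w["t"]=-Rw.T@tw; return w
E
python3 - <<'E'
from plan import *
to(rk(.002,.12,.12),93.7)
w=wcam(); pickle.dump(w,open("w1.pkl","wb")); cv2.imwrite("pics/w1.png",rgb(w))
print(observe()["clock"],observe()["ft_force"].round(2),proj(rk(.01,.12,.057),w),proj(Rt()[0],w))
E
```

```text
pos [0.6311 0.125  0.1711] thx 93.99 tilt [-1.e-04 -1.e-04 -1.e+00] shift [0.0017 0.0033 0.0411] norm 0.041
turn about tool z 0.2927861288015805
4.2 [ 0.26  0.07 -0.15] [269.31624426 184.45899916] [256.2069598 245.6481203]
```

View pics/w1.png

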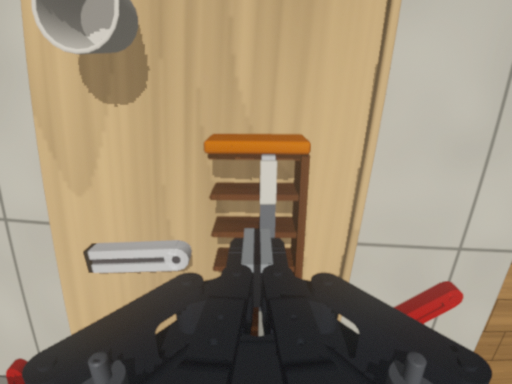

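```bash
python3 - <<'E'
from plan import *
w=pickle.load(open("w1.pkl","rb"))
im=rgb(w)[120:290,190:330]; cv2.imwrite("pics/w1c.png",cv2.resize(im,None,fx=4,fy=3.5 and 4,interpolation=cv2.INTER_CUBIC)[:600])
im=rgb(w)[220:290,70:210]; cv2.imwrite("pics/w1d.png",cv2.resize(im,None,fx=5,fy=5,interpolation=cv2.INTER_CUBIC))
E
```

```text
(no output)
```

View pics/w1c.png

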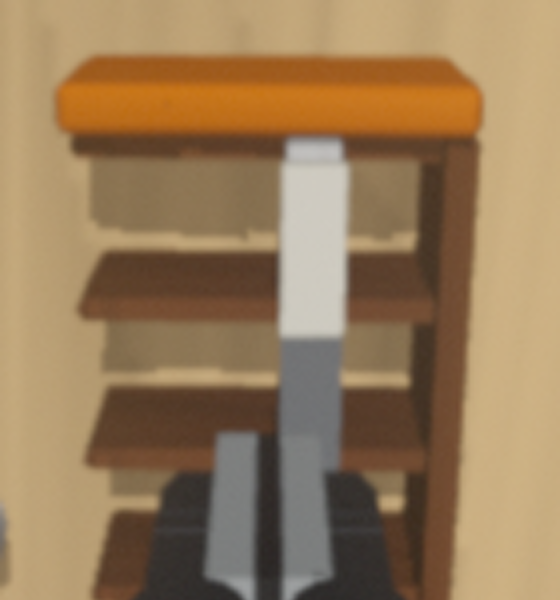

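View pics/w1d.png

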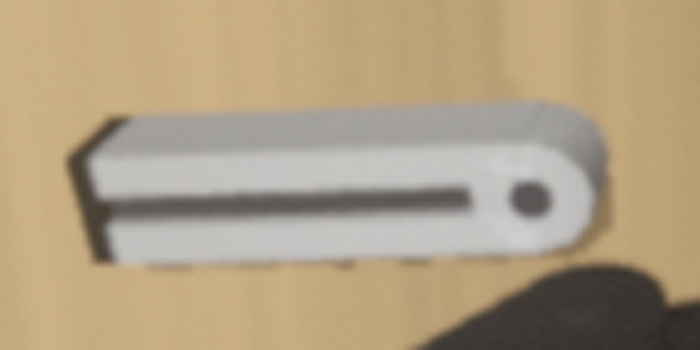

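```bash
python3 - <<'E'
from fit import *
w=pickle.load(open("w1.pkl","rb"));pt,ps=pickle.load(open("im0.pkl","rb"))
c=lambda u,v:(190+u/4-.4,120+v/4-.4)
c5=lambda u,v:(70+u/5-.4,220+v/5-.4)
O=[([.003,.1,.057],c(280,337),w),([.017,.1,.057],c(345,338),w),([-.046,.097,.04],c(80,318),w),([-.046,.103,.04],c(84,299),w),
([-.0475,.147,.05],c(57,130),w),([.0475,.147,.05],c(482,130),w),([-.046,.063-.006,.04],c(87,466),w),([.01,.143,.057],c(314,158),w),([.04,.097,.04],c(433,319),w)]
q,r=fit(O,[.64,.007,.065]);print(q.round(4));print(r.round(1).tolist())
tc=lambda u,v:(140+u/3.5-.36,110+v/3.5-.36)
R=[([.01,y,.057],tc(*z),pt) for y,z in zip([.1,.06,.02,-.02,-.06,-.1],[(167,185),(221,182),(275,178),(329,175),(382,172),(436,169)])]
q,r=fit(O+R,q);print(q.round(4));print(r.round(1).tolist())
S=[([.046,0,.02],c5(530,198),w),([.06,0,.02],c5(593,196),w),([-.06,.014,.02],c5(92,155),w),([-.06,-.014,.02],c5(110,262),w),([-.06,.014,.0],c5(123,118),w)]
s,r=fit(S,[.504,.013,.12]);print(s.round(4));print(r.round(1).tolist())
E
```

```text
[0.6393 0.0083 0.0674]
[[0.6, 0.3], [-0.0, 0.1], [-0.7, 1.3], [-2.0, 0.1], [-1.1, -1.2], [1.3, -0.8], [-0.4, 1.5], [0.7, -1.8], [0.8, 1.3]]
[0.639  0.0081 0.0638]
[[0.6, 0.5], [-0.1, 0.4], [-0.7, 1.3], [-2.0, 0.2], [-0.9, -1.1], [1.4, -0.4], [-0.6, 1.6], [0.8, -1.5], [0.7, 1.6], [-0.5, 0.0], [-0.5, -0.1], [-0.5, 0.1], [-0.5, -0.0], [-0.2, -0.1], [-0.2, -0.2]]
[0.5056 0.0159 0.1226]
[[3.0, -0.1], [2.8, -0.1], [-3.3, 0.7], [-1.0, 0.5], [-0.4, -0.6]]
```

```bash
sed -i 's/^RK=.*/RK=[.639,.008,.064]/' plan.py; python3 -c "
from plan import *
to(rk(.0045,.125,.064),93.7)"
```

```text
pos [0.6311 0.125  0.1712] thx 94.14 tilt [-1.e-04 -1.e-04 -1.e+00] shift [0.0077 0.005  0.0972] norm 0.098
turn about tool z 0.43967077820809664
```

arm_command:
  targets:
    - [[0,0.002,0.001,0.02,0.4],[0,0.002,0.001,0.02,0],[0,0.002,0.001,0.02,0],[0,0.002,0.001,0.02,0],[0,0,0.001,0.012,0],[0,0,0,0.005,0],[0,0,0,0,0],[0,0,0,0,0]]

```text
clock: 5.0
ee_pos: [0.6361, 0.1333, 0.0755]
orientation: [0.001, 0.687, 0.727, 0.001]
ft_force: [-0.2, -0.4, 0.4]
opening: -0.0001
```

```bash
python3 - <<'E'
from plan import *
to(rk(.0045,.125,.057),93.7)
w=wcam(); pickle.dump(w,open("w2.pkl","wb")); cv2.imwrite("pics/w2.png",cv2.resize(rgb(w)[120:320,190:330],None,fx=3,fy=3,interpolation=cv2.INTER_CUBIC))
for X in([.003,.1],[.017,.1],[.003,.14],[.017,.14],[.01,.12]): print(X,(proj(rk(*X,.057),w)-[190,120])*3)
print(observe()["clock"],observe()["ft_force"].round(2),(proj(Rt()[0],w)-[190,120])*3)
E
```

```text
pos [0.6361 0.1333 0.0755] thx 93.28 tilt [ 1.8e-03  2.0e-04 -1.0e+00] shift [-0.0002 -0.0007  0.0085] norm 0.009
turn about tool z -0.4222054122988652
[0.003, 0.1] [188.74402998 466.63100652]
[0.017, 0.1] [258.65351852 466.14276788]
[0.003, 0.14] [186.43101649 283.13522451]
[0.017, 0.14] [262.06636634 282.63785484]
[0.01, 0.12] [223.9854366  378.39253814]
5.05 [-0.13  0.51  0.45] [199.12262049 377.22517414]
```

View pics/w2.png

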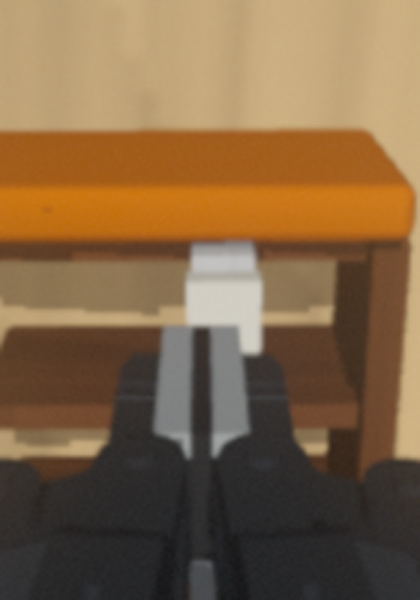

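arm_command:
  targets:
    - [[0,0,-0.001,0.004,0.4],[0,0,0,0.003,0],[0,0,0,0.002,0],[0,0,0,0.001,0],[0,0,0,0,0],[0,0,0,0,0]]

```text
clock: 5.65
ee_pos: [0.6347, 0.1332, 0.0646]
orientation: [0.0, 0.689, 0.725, 0.0]
ft_force: [-0.5, 0.1, 2.1]
opening: -0.0002
```

```bash
python3 - <<'E'
from plan import *
to(rk(.0035,.12,.057),93.7)
print(observe()["clock"],observe()["ft_force"].round(2))
E
```

```text
pos [0.6347 0.1332 0.0646] thx 92.91 tilt [ 4.e-04 -1.e-04 -1.e+00] shift [-0.0052 -0.0001 -0.0024] norm 0.006
turn about tool z -0.791809957756243
5.65 [-0.54  0.1   2.13]
```

arm_command:
  targets:
    - [[0,0,0,0.001,-0.8],[0,-0.003,0,0.001,0],[0,-0.002,0,0,0],[0,0,0,0,0],[0,0,0,0,0],[0,0,0,0,0]]

```text
clock: 6.25
ee_pos: [0.6351, 0.1282, 0.0625]
orientation: [0.0, 0.684, 0.73, 0.0]
ft_force: [0.9, 1.9, 4.0]
opening: -0.0001
```

```bash
python3 - <<'E'
from plan import *
to(rk(.0035,.08,.053),93.67)
print(observe()["clock"],observe()["ft_force"].round(2))
w=wcam(); cv2.imwrite("pics/w3.png",cv2.resize(rgb(w)[120:320,190:330],None,fx=3,fy=3,interpolation=cv2.INTER_CUBIC))
E
```

```text
pos [0.6351 0.1282 0.0625] thx 93.7 tilt [ 5.e-04 -1.e-04 -1.e+00] shift [-0.0402 -0.0003 -0.0005] norm 0.04
turn about tool z 0.03383156577460511
6.25 [0.88 1.88 4.01]
```

View pics/w3.png

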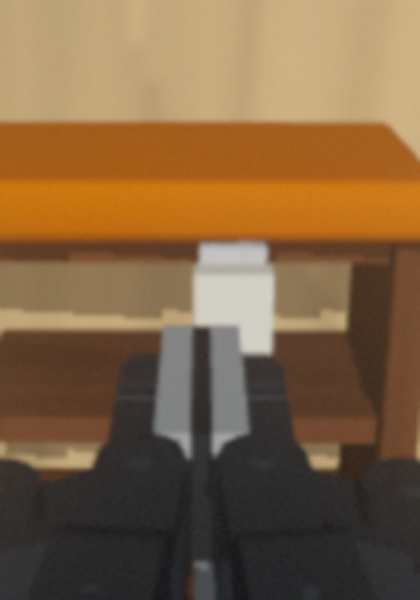

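The right fingertip is on the white first stretch (rail columns 195–275, finger 210–240). The left one is clear of the rail, and the force is 4 N. Next I drag along the rail.

arm_command:
  targets:
    - [[0,-0.008,0,0,0],[0,-0.008,0,0,0],[0,-0.008,0,0,0],[0,-0.008,0,0,0],[0,-0.008,0,0,0],[0,0,0,0,0],[0,0,0,0,0]]

```text
clock: 7.0
ee_pos: [0.6376, 0.0868, 0.0623]
orientation: [0.001, 0.684, 0.729, -0.001]
ft_force: [0.4, -2.7, 4.5]
opening: -0.0
```

arm_command:
  targets:
    - [[0,-0.008,0,0,0],[0,-0.008,0,0,0],[0,-0.008,0,0,0],[0,-0.008,0,0,0],[0,-0.008,0,0,0],[0,0,0,0,0],[0,0,0,0,0]]

```text
clock: 7.7
ee_pos: [0.6402, 0.047, 0.0623]
orientation: [0.001, 0.684, 0.729, -0.001]
ft_force: [-0.9, -2.9, 3.6]
opening: 0.0001
```

```bash
python3 - <<'E'
from plan import *
to(rk(.0035,.04,.053),93.67)
print(observe()["clock"],observe()["ft_force"].round(2))
w=wcam(); cv2.imwrite("pics/w4.png",rgb(w))
E
```

```text
pos [0.6402 0.047  0.0623] thx 93.64 tilt [ 1.e-04 -2.e-03 -1.e+00] shift [ 0.0012 -0.0001 -0.0007] norm 0.001
turn about tool z -0.031285604826251756
7.7 [-0.94 -2.91  3.59]
```

View pics/w4.png

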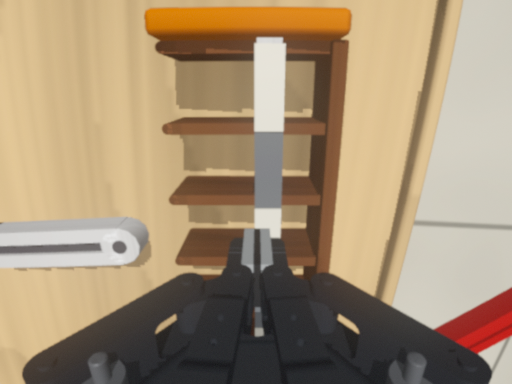

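arm_command:
  targets:
    - [[0,0,0,-0.02,0],[0,0,0,-0.03,0],[0.5,0,0,-0.01,0],[0.5,0,0,0,0]]

```text
clock: 8.15
ee_pos: [0.6407, 0.0487, 0.1236]
orientation: [0.001, 0.684, 0.73, 0.001]
ft_force: [0.3, -0.2, -0.2]
opening: 0.0282
```

```bash
python3 - <<'E'
from plan import *
to(rk(-.137,-.028,.11),93.67)
print(observe()["clock"],observe()["ft_force"].round(2),observe()["opening"])
E
```

```text
pos [0.6407 0.0487 0.1236] thx 93.73 tilt [ 0.0028  0.     -1.    ] shift [-0.0683 -0.1414  0.0032] norm 0.157
turn about tool z 0.05527341225815974
8.15 [ 0.34 -0.24 -0.2 ] 0.028237876001709506
```

arm_command:
  targets:
    - [[0.5,-0.017,-0.035,0,0],[0.5,-0.017,-0.035,0,0],[0.5,-0.017,-0.035,0,0],[0.5,-0.017,-0.036,0,0],[0.5,0,0,0.02,0],[0.5,0,0,0.02,0],[0.5,0,0,0,0],[0.5,0,0,0,0]]

```text
clock: 8.95
ee_pos: [0.5031, -0.0284, 0.0813]
orientation: [-0.001, 0.684, 0.73, -0.001]
ft_force: [0.4, 1.2, -0.4]
opening: 0.0428
```

```bash
python3 - <<'E'
from plan import *
to(rk(-.137,-.028,.006),93.67)
print(observe()["clock"],observe()["ft_force"].round(2),observe()["opening"])
w=wcam(); cv2.imwrite("pics/w5.png",rgb(w))
E
```

```text
pos [ 0.5031 -0.0284  0.0813] thx 93.72 tilt [-2.5e-03  2.0e-04 -1.0e+00] shift [-0.0004  0.0011  0.0653] norm 0.065
turn about tool z 0.05006106797652876
8.95 [ 0.4   1.15 -0.44] 0.04278146556516273
```

View pics/w5.png

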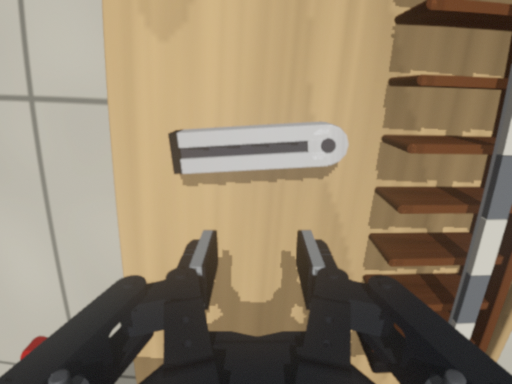

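arm_command:
  targets:
    - [[0.5,0,0.001,0.02,0],[0.5,0,0,0.02,0],[0.5,0,0,0.015,0],[0.5,0,0,0.007,0],[0.5,0,0,0.003,0],[0.5,0,0,0,0],[0.5,0,0,0,0]]

```text
clock: 9.7
ee_pos: [0.5054, -0.0286, 0.0183]
orientation: [0.001, 0.684, 0.73, 0.0]
ft_force: [-0.4, 0.1, 0.4]
opening: 0.0428
```

```bash
python3 - <<'E'
from plan import *
to(rk(-.137,.015,.006),93.67)
print(observe()["clock"],observe()["ft_force"].round(2),observe()["opening"])
w=wcam(); cv2.imwrite("pics/w6.png",rgb(w))
E
```

```text
pos [ 0.5054 -0.0286  0.0183] thx 93.71 tilt [ 1.6e-03 -3.0e-04 -1.0e+00] shift [ 0.043  -0.0013  0.0022] norm 0.043
turn about tool z 0.03903256483994255
9.7 [-0.39  0.08  0.35] 0.042773249510862615
```

View pics/w6.png

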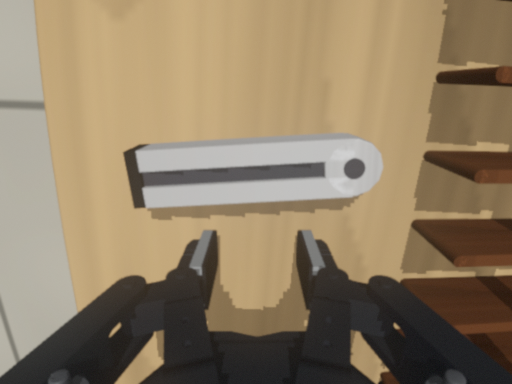

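arm_command:
  targets:
    - [[0.5,0.006,0,0.003,0],[0.5,0.006,0,0,0],[0.5,0.005,0,0,0],[0.5,0.004,0,0,0],[0.5,0.004,0,0,0],[0.5,0.003,0,0,0],[0.5,0,0,0,0],[0.5,0,0,0,0]]

```text
clock: 10.55
ee_pos: [0.503, -0.0004, 0.0144]
orientation: [0.0, 0.684, 0.73, 0.0]
ft_force: [0.0, -0.7, 0.5]
opening: 0.0426
```

```bash
python3 - <<'E'
from plan import *
to(rk(-.137,.015,.006),93.67)
print(observe()["clock"],observe()["ft_force"].round(2),observe()["opening"])
w=wcam(); cv2.imwrite("pics/w7.png",rgb(w))
E
```

```text
pos [ 5.03e-01 -4.00e-04  1.44e-02] thx 93.71 tilt [ 2.e-04  2.e-04 -1.e+00] shift [ 0.0147 -0.0007 -0.0016] norm 0.015
turn about tool z 0.04166487098868288
10.55 [ 0.01 -0.69  0.5 ] 0.04258772396771678
```

View pics/w7.png

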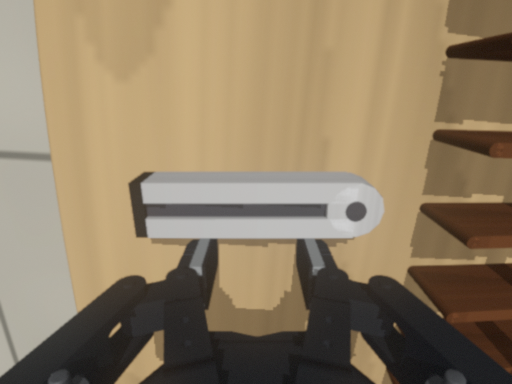

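```bash
python3 - <<'E'
from plan import *
w=wcam(); 
def inr(X,q=RK):
    d=X[:2]-np.array(q[:2]);c,s=np.cos(q[2]),np.sin(q[2]);return np.array([c*d[0]+s*d[1],-s*d[0]+c*d[1]]).round(4)
for uv in([356,211],[383,209],[148,188],[148,237],[330,186],[330,238]): print(uv,inr(onz(uv,w,.03)))
print("tcp",inr(Rt()[0]))
for y in(.1,.06,.02,-.02): print(y,proj(rk(-.046,y,.04),w).round(0),proj(rk(-.046,y-.003,.04),w).round(0),"floor",proj(rk(-.046,y,0),w).round(0))
E
```

```text
[356, 211] [-0.0896  0.0272]
[383, 209] [-0.0769  0.0282]
[148, 188] [-0.1856  0.0384]
[148, 237] [-0.1885  0.0134]
[330, 186] [-0.1029  0.0395]
[330, 238] [-0.1007  0.0131]
tcp [-1.363e-01  1.000e-04]
0.1 [516.  38.] [514.  48.] floor [448.  51.]
0.06 [493. 151.] [491. 159.] floor [434. 135.]
0.02 [470. 245.] [468. 251.] floor [421. 209.]
-0.02 [449. 320.] [447. 325.] floor [409. 271.]
```

arm_command:
  targets:
    - [[0.5,0.004,0,0,0],[0.5,0.004,0,0,0],[0.5,0.003,0,0,0],[0.5,0.002,0,0,0],[0.5,0,0,0,0],[0.5,0,0,0,0]]

```text
clock: 11.25
ee_pos: [0.502, 0.0127, 0.0142]
orientation: [-0.0, 0.684, 0.73, 0.0]
ft_force: [0.1, 0.3, -0.5]
opening: 0.0431
```

```bash
cat >> plan.py <<'E'
def inr(X,q=RK):
    d=X[:2]-np.array(q[:2]);c,s=np.cos(q[2]),np.sin(q[2]);return np.array([c*d[0]+s*d[1],-s*d[0]+c*d[1]]).round(4)
E
python3 - <<'E'
from plan import *
print("tcp",inr(Rt()[0]))
print(observe()["clock"],observe()["ft_force"].round(2),observe()["opening"])
w=wcam(); pickle.dump(w,open("w8.pkl","wb"));im=rgb(w)
for y in(.1,.06,.02): cv2.circle(im,tuple(map(int,proj(rk(-.046,y,0),w))),3,(0,255,0),1)
cv2.line(im,*[tuple(map(int,proj(rk(x,.04,.02),w))) for x in(-.2,-.05)],(0,0,255),1)
cv2.imwrite("pics/w8.png",im)
pt=get_image("top");im=cv2.resize(rgb(pt)[130:250,150:310],None,fx=4,fy=4,interpolation=cv2.INTER_CUBIC);cv2.imwrite("pics/t8.png",im)
E
```

```text
tcp [-0.1364  0.0134]
11.25 [ 0.14  0.31 -0.53] 0.04305959589361591
```

View pics/w8.png

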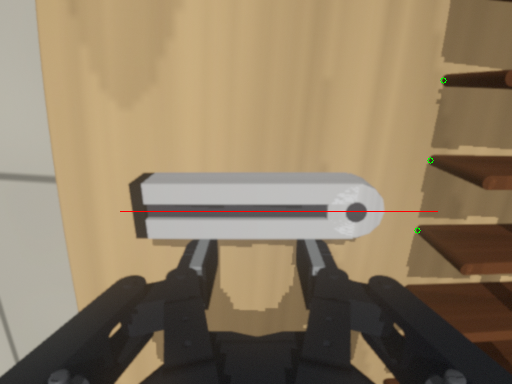

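arm_command:
  targets:
    - [[0.5,-0.01,0,0,0],[0.5,-0.015,0,0,0],[0.5,0,0,-0.03,0],[0,0,0,-0.03,0],[0,0,0,-0.03,0]]

```text
clock: 11.85
ee_pos: [0.5035, -0.0139, 0.1052]
orientation: [-0.0, 0.684, 0.729, -0.0]
ft_force: [-0.0, -0.2, 0.5]
opening: 0.0146
```

arm_command:
  targets:
    - [[0,0,0,0,8],[0,0,0,0,8],[0,0,0,0,8],[0,0,0,0,8],[0,0,0,0,8],[0,0,0,0,8],[0,0,0,0,8],[0,0,0,0,8],[0,0,0,0,8],[0,0,0,0,8]]

```text
clock: 12.85
ee_pos: [0.5037, -0.0139, 0.1043]
orientation: [0.0, 0.993, 0.116, -0.0]
ft_force: [0.3, -0.3, 0.0]
opening: -0.0001
```

arm_command:
  targets:
    - [[0,0,0,0,8],[0,0,0,0,2],[0,0,0,0,0]]

```text
clock: 13.15
ee_pos: [0.5037, -0.0137, 0.1043]
orientation: [0.0, 0.999, 0.032, -0.0]
ft_force: [0.9, -0.0, 0.1]
opening: -0.0
```

```bash
python3 - <<'E'
from plan import *
to(rk(-.235,.04,.07),3.67)
print(observe()["clock"],observe()["ft_force"].round(2),observe()["opening"])
pt=get_image("top");im=cv2.resize(rgb(pt)[130:270,140:320],None,fx=4,fy=4,interpolation=cv2.INTER_CUBIC);cv2.imwrite("pics/t9.png",im)
E
```

```text
pos [ 0.5037 -0.0137  0.1043] thx 3.64 tilt [-1.e-04 -3.e-04 -1.e+00] shift [-0.0986 -0.053   0.0243] norm 0.115
turn about tool z -0.029535415417321964
13.15 [ 0.91 -0.04  0.13] -1.1396512880850104e-05
```

View pics/t9.png

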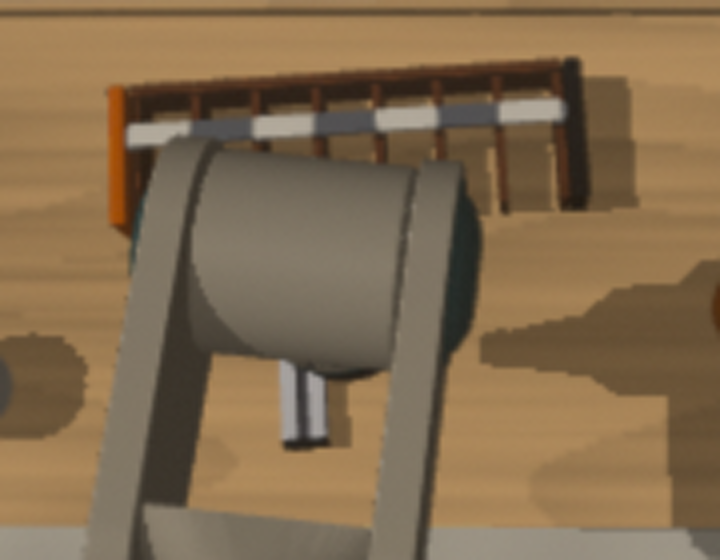

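arm_command:
  targets:
    - [[0,-0.025,-0.013,0,0],[0,-0.025,-0.013,0,0],[0,-0.025,-0.013,0,0],[0,-0.024,-0.014,0,0],[0,0,0,0,0],[0,0,0,0,0]]

```text
clock: 13.8
ee_pos: [0.4019, 0.0337, 0.1047]
orientation: [0.0, 0.999, 0.033, 0.001]
ft_force: [0.4, 0.0, -1.2]
opening: -0.0001
```

```bash
python3 - <<'E'
from plan import *
to(rk(-.235,.04,.006),3.67)
print(observe()["clock"],observe()["ft_force"].round(2),observe()["opening"])
w=wcam();im=rgb(w)
cv2.line(im,*[tuple(map(int,proj(rk(x,.04,.02),w))) for x in(-.2,-.05)],(0,0,255),1)
cv2.imwrite("pics/w10.png",im)
E
```

```text
pos [0.4019 0.0337 0.1047] thx 3.77 tilt [ 1.5e-03 -3.0e-04 -1.0e+00] shift [-0.0001  0.0008  0.0887] norm 0.089
turn about tool z 0.09695991678280391
13.8 [ 0.44  0.02 -1.2 ] -7.408115776041511e-05
```

View pics/w10.png

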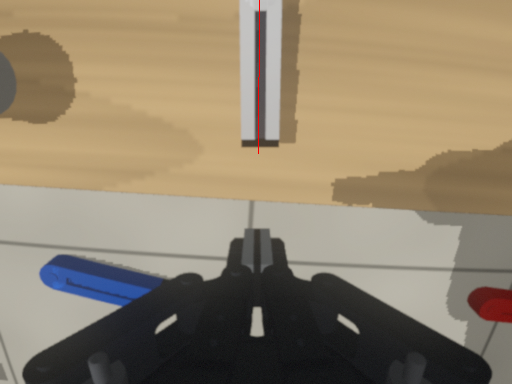

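arm_command:
  targets:
    - [[0,0,0.001,0.03,0],[0,0,0,0.03,0],[0,0,0,0.02,0],[0,0,0,0.009,0],[0,0.005,0,0,0],[0,0.005,0,0,0],[0,0,0,0,0]]

```text
clock: 14.55
ee_pos: [0.4134, 0.0335, 0.0167]
orientation: [0.0, 0.999, 0.032, 0.001]
ft_force: [1.0, 0.7, -0.0]
opening: -0.0001
```

arm_command:
  targets:
    - [[0,0.006,0,0,0],[0,0.006,0,0,0],[0,0.006,0,0,0],[0,0.006,0,0,0],[0,0.006,0,0,0],[0,0.004,0,0,0],[0,0,0,0,0],[0,0,0,0,0]]

```text
clock: 15.35
ee_pos: [0.4457, 0.0358, 0.0152]
orientation: [0.0, 0.999, 0.032, 0.0]
ft_force: [-0.1, -0.6, -0.6]
opening: 0.0003
```

```bash
python3 - <<'E'
from plan import *
to(rk(-.091,.04,.006),3.67)
print(observe()["clock"],observe()["ft_force"].round(2),inr(Rt()[0]))
w=wcam();im=rgb(w)
cv2.line(im,*[tuple(map(int,proj(rk(x,.04,.02),w))) for x in(-.2,-.05)],(0,0,255),1)
cv2.imwrite("pics/w11.png",im)
E
```

```text
pos [0.4457 0.0358 0.0152] thx 3.71 tilt [ 6.e-04 -1.e-04 -1.e+00] shift [ 0.1001  0.0002 -0.0007] norm 0.1
turn about tool z 0.03562921672586006
15.35 [-0.06 -0.59 -0.55] [-0.1911  0.0401]
```

View pics/w11.png

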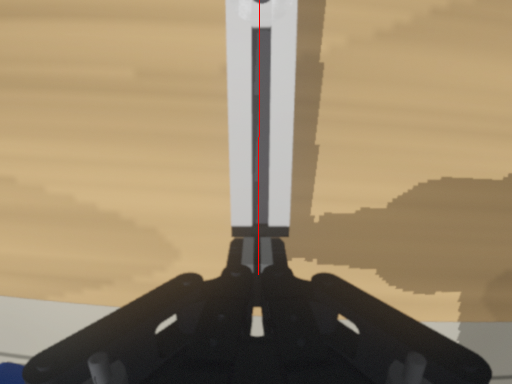

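arm_command:
  targets:
    - [[0,0.005,0,0,0],[0,0.005,0,0,0],[0,0.005,0,0,0],[0,0.005,0,0,0],[0,0.005,0,0,0],[0,0.005,0,0,0],[0,0,0,0,0],[0,0,0,0,0]]

```text
clock: 16.2
ee_pos: [0.4758, 0.0377, 0.0154]
orientation: [0.0, 0.999, 0.032, 0.0]
ft_force: [-0.2, 0.0, -0.4]
opening: 0.0003
```

```bash
python3 - <<'E'
from plan import *
to(rk(-.091,.04,.006),3.67)
print(observe()["clock"],observe()["ft_force"].round(2),inr(Rt()[0]))
w=wcam();im=rgb(w)
cv2.imwrite("pics/w12.png",im)
p=get_image("scene");cv2.imwrite("pics/s12.png",cv2.resize(rgb(p)[110:260,210:390],None,fx=4,fy=4,interpolation=cv2.INTER_CUBIC))
E
```

```text
pos [0.4758 0.0377 0.0154] thx 3.71 tilt [ 7.e-04 -1.e-04 -1.e+00] shift [ 0.07    0.0002 -0.0005] norm 0.07
turn about tool z 0.03789277108968481
16.2 [-0.18  0.   -0.44] [-0.161   0.0401]
```

View pics/w12.png

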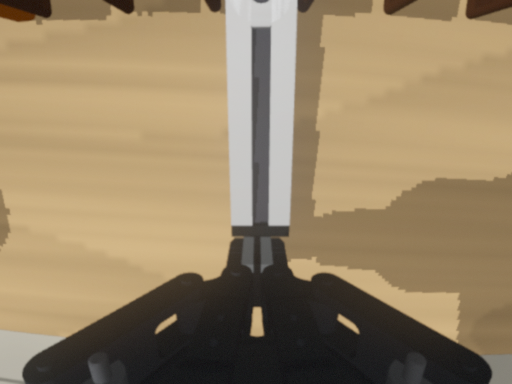

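View pics/s12.png

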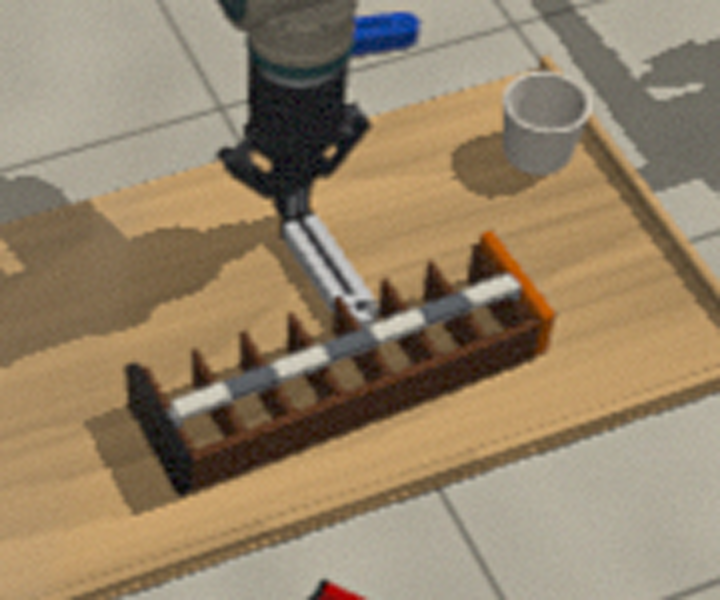

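arm_command:
  targets:
    - [[0,0.005,0,0,0],[0,0.005,0,0,0],[0,0.005,0,0,0],[0,0.005,0,0,0],[0,0.005,0,0,0],[0,0.005,0,0,0],[0,0,0,0,0]]

```text
clock: 17.0
ee_pos: [0.5063, 0.0397, 0.0154]
orientation: [0.0, 0.999, 0.032, 0.001]
ft_force: [-0.2, 0.0, -0.6]
opening: -0.0002
```

```bash
python3 - <<'E'
from plan import *
to(rk(-.091,.04,.006),3.67)
print(observe()["clock"],observe()["ft_force"].round(2),inr(Rt()[0]))
w=wcam();im=rgb(w)
cv2.imwrite("pics/w13.png",im)
E
```

```text
pos [0.5063 0.0397 0.0154] thx 3.7 tilt [ 0.0013 -0.     -1.    ] shift [ 0.0394  0.0001 -0.0005] norm 0.039
turn about tool z 0.0343656391344731
17.0 [-0.23  0.05 -0.6 ] [-0.1304  0.0401]
```

View pics/w13.png

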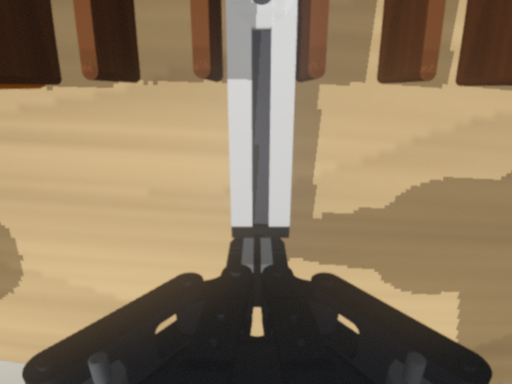

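arm_command:
  targets:
    - [[0,0.005,0,0,0],[0,0.005,0,0,0],[0,0.005,0,0,0],[0,0.005,0,0,0],[0,0.005,0,0,0],[0,0.005,0,0,0],[0,0.003,0,0,0],[0,0.001,0,0,0],[0,0,0,0,0]]

```text
clock: 17.95
ee_pos: [0.5396, 0.0419, 0.0154]
orientation: [0.0, 0.999, 0.032, 0.0]
ft_force: [-0.4, -0.7, -0.4]
opening: -0.0
```

arm_command:
  targets:
    - [[0,0.001,0,0,0],[0,0.001,0,0,0],[0,0,0,0,0]]

```text
clock: 18.25
ee_pos: [0.5413, 0.042, 0.0154]
orientation: [0.0, 0.999, 0.032, 0.0]
ft_force: [-2.2, -0.0, 0.2]
opening: -0.0002
```

arm_command:
  targets:
    - [[0,0.001,0,0,0],[0,0.001,0,0,0],[0,0,0,0,0]]

```text
clock: 18.55
ee_pos: [0.5434, 0.0421, 0.0154]
orientation: [0.0, 0.999, 0.032, 0.0]
ft_force: [-3.2, 0.2, 0.6]
opening: -0.0002
```

```bash
python3 - <<'E'
from plan import *
to(rk(-.091,.04,.006),3.67)
print(observe()["clock"],observe()["ft_force"].round(2),inr(Rt()[0]))
w=wcam();im=rgb(w)
cv2.imwrite("pics/w14.png",im)
E
```

```text
pos [0.5434 0.0421 0.0154] thx 3.71 tilt [ 3.e-04 -1.e-04 -1.e+00] shift [ 0.0022  0.0002 -0.0006] norm 0.002
turn about tool z 0.035137044586227795
18.55 [-3.17  0.23  0.57] [-0.0932  0.0402]
```

View pics/w14.png

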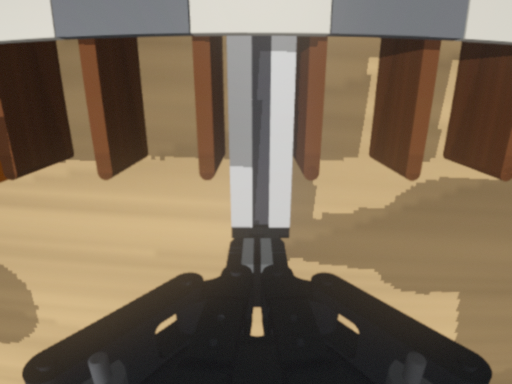

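arm_command:
  targets:
    - [[0,0.001,0,0,0],[0,0,0,0,0]]

```text
clock: 18.8
ee_pos: [0.5444, 0.0422, 0.0153]
orientation: [0.0, 0.999, 0.032, 0.0]
ft_force: [-2.2, -0.6, 2.7]
opening: 0.0003
```

arm_command:
  targets:
    - [[0,0.001,0,0,0],[0,0,0,0,0]]

```text
clock: 19.0
ee_pos: [0.545, 0.0422, 0.0153]
orientation: [0.0, 0.999, 0.032, -0.0]
ft_force: [-4.4, 0.6, 3.5]
opening: 0.0001
```

arm_command:
  targets:
    - [[0,0.001,0,0,0],[0,0,0,0,0]]

```text
clock: 19.2
ee_pos: [0.5451, 0.0422, 0.0153]
orientation: [0.0, 0.999, 0.032, -0.002]
ft_force: [-11.5, -0.9, 8.4]
opening: 0.0002
```

arm_command:
  targets:
    - [[0,0.001,0,0,0],[0,0,0,0,0]]

```text
clock: 19.4
ee_pos: [0.5451, 0.0423, 0.0152]
orientation: [0.0, 0.999, 0.032, -0.003]
ft_force: [-17.0, -0.8, 10.4]
opening: 0.0001
```

```bash
python3 - <<'E'
from plan import *
print(observe()["clock"],observe()["ft_force"].round(2),inr(Rt()[0]),Rt()[0])
w=wcam();im=rgb(w)
for n,uv in dict(tailL=(233,229),tailR=(290,229)).items(): print(n,inr(onz(uv,w,.03)))
cv2.imwrite("pics/w15.png",im)
E
```

```text
19.4 [-17.01  -0.81  10.37] [-0.0915  0.0402] [0.5450927  0.04225568 0.01523478]
tailL [-0.0746  0.0523]
tailR [-0.0746  0.0251]
```

View pics/w15.png

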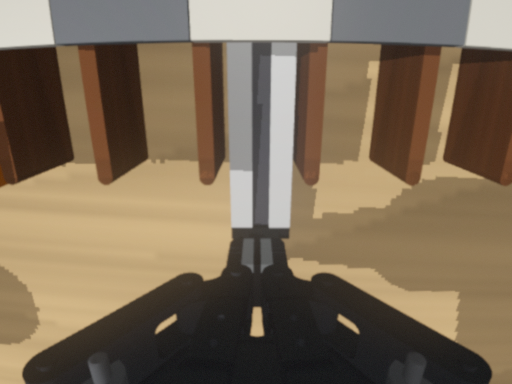

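arm_command:
  targets:
    - [[0,-0.005,0,0,0],[0,-0.015,0,0,0],[0,-0.02,0,0,0],[0,-0.02,0,0,0],[0,0,0,-0.03,0],[0,0,0,-0.04,0],[0,-0.02,0,-0.04,0],[0,-0.02,0,-0.04,0],[0,0,0,-0.03,0],[0,0,0,0,0]]

```text
clock: 20.45
ee_pos: [0.4497, 0.036, 0.2006]
orientation: [0.0, 0.999, 0.032, 0.006]
ft_force: [0.9, -0.0, 0.2]
opening: -0.0003
```

```bash
python3 - <<'E'
from plan import *
print(observe()["clock"],observe()["ft_force"].round(2))
w=wcam();im=rgb(w)
for P in([-.08,.054,.02],[-.08,.026,.02]): cv2.circle(im,tuple(map(int,proj(rk(*P),w))),3,(0,255,0),1)
cv2.imwrite("pics/w16.png",im)
p=get_image("scene");cv2.imwrite("pics/s16.png",cv2.resize(rgb(p)[100:260,160:390],None,fx=3.4,fy=3.4,interpolation=cv2.INTER_CUBIC))
E
```

```text
20.45 [ 0.88 -0.04  0.22]
```

View pics/w16.png

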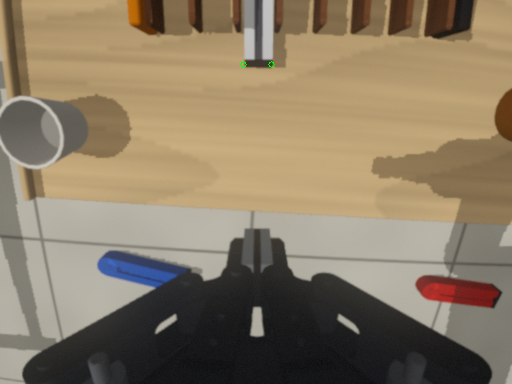

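View pics/s16.png

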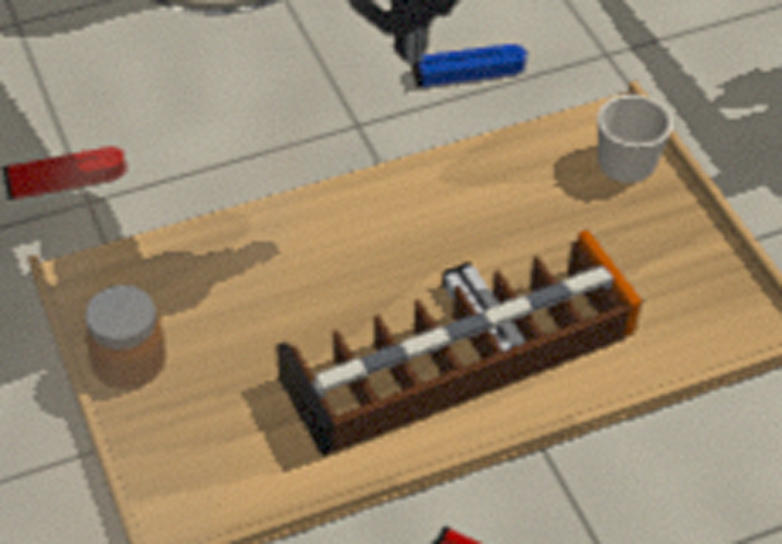

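The stand is in the third gap from orange. Its tail sits on the marks predicted for fully home (around (258,64)), and the cup and jar haven't moved. Handing in.

```bash
python3 -c "
from station import *
print(hand_in())"
```

```text
the job is handed in; nothing more can be done
None
```

I handed the job in at about 20.6 s on the robot's clock. The rail was touched over gaps 1, 2 and 3 in order, and the stand is in the third gap, against the back wall.

- **Rail:** with the gripper shut, I set one fingertip on the rail over gap 1, at the orange end. I dragged it over gaps 2 and 3 at about 4 N without lifting, then raised it off before gap 4.
- **Stand:** I pushed its right flank with the half-open fingers to line it up with the third gap. I then pushed its tail with the shut fingers; it was never pinched or lifted.
- **Home check:** the tool stopped advancing at rack x = -91.5 mm, where about -91 mm was expected, and the push force rose to 17 N. After I backed off, the wrist picture showed the tail on the marks predicted for fully home. The scene picture showed the stand in the third gap from orange.
- **Disagreements:** the first fits of the rack and stand from the two fixed cameras differed by a few mm. I settled the rack pose with the wrist view. An estimate of the tail from one wrist picture read about 5 mm further in than home. I put that down to measuring the edge of the metal rather than the rubber tail, and I relied on the stop and the later overlay.
- **Bystanders:** the cup and jar looked unmoved in the last pictures. I didn't check the wrist rest again at the end, but the arm never touched down near it.

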